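# Crank the focus slide home

## Task

Pick up the loose crank, push its socket fully down onto the square shaft end of the focus drive, then take it by the red knob and wind it clockwise (seen from above) for several turns until the slide is firmly home against its rubber stop, without forcing it past a firm hand load and without the crank slipping off. Then let go, leaving the crank fully seated on the shaft and the slide home; do not disturb the camera, the lens or the yellow cap.

Things in the scene. Friction and masses are not known exactly. Their poses are not given: they have to be found in the camera images.
- rig: Focus rig, fixed to the table: dark base plate 270 x 130 x 10 mm, a grey gearbox 80 x 90 mm (top 60 mm above the table) with a vertical drive shaft, and a linear slide beside it. Origin on the table under the shaft axis; x points along the slide from the shaft to the rubber stop, z up.
- collar (a point): Centre of the top of the round steel collar, 44 mm across, on the gearbox, 70 mm above the table, on the shaft axis; axes are the rig's. The fully seated crank's underside rests on it. The drive turns with a steady drag of about 2 N at the crank's knob (3 N at one turn in 3 s), stays where it is left, and moves the slide 6 mm towards the stop per clockwise turn.
- square_top (a point): Centre of the top of the brass square shaft end: 18 x 18 mm, standing 22 mm above the collar (top 92 mm above the table), sides along its x and y axes, z up. It turns with the shaft; any angle at the start. About 2 to 3.1 turns are needed; the drive turns no further once the slide is home.
- square (a joint): Wind-up (rad) of the sprung coupling between square end and drive: 0 unloaded, positive when pushed clockwise, 1.5 Nm per rad. About 0.1 while winding; 0.24 (6 N at the knob) or more against the stop is firmly home, 0.40 is 10 N; above 0.60 (15 N) it is forced, a failure. Once home the knob moves on about 2.4 mm per N. It springs back when the crank is let go.
- slide_front (a point): Middle of the stop-side face of the aluminium carriage, 60 x 100 mm with a blue block on it, at the height of the rubber stop (45 mm). Axes are the rig's; it moves along x.
- stop_face (a point): Middle of the slide-side face of the black rubber stop, 28 mm across, 45 mm above the table, fixed to the rig; axes are the rig's. Soft rubber: the slide runs on into it 0 to 4.5 mm, not felt, before the drive meets its hard stop and is home; how far differs each time and cannot be seen beforehand, only felt. Gap (along x) 7 to 19 mm at the start.
- crank_hub (a point): Middle of the dark steel hub of the loose crank (about 0.23 to 0.37 kg). Hub: upright block 36 x 36 mm, 50 mm tall, this point 25 mm above its underside. x points along the crank arm, an aluminium bar 20 mm wide, 30 to 38 mm above the underside, reaching 74 mm from the hub's axis; z up. The hub can be gripped across its y faces. Fully seated, this point is 3 mm above square_top.
- crank_socket (a point): Centre of the crank's underside, the mouth of its square socket: 20 x 20 mm (2 mm wider than the shaft), 25 mm deep, on the hub's axis, sides along the crank's x and y. At the start it stands on the table at any yaw, socket down. Fits the square in four yaws, with a play of some 0.1 rad either way.
- crank_knob (a point): Middle of the crank's red upright knob: cylinder 22 mm across, 44 mm tall, 39 to 83 mm above the crank's underside, axis 60 mm from the hub's axis along the crank's x. It spins freely on its pin, so a hand can keep its own direction while the knob goes round. Axes as the crank's.
- camera: Bystander: black camera 70 x 70 x 55 mm with a round lens mount on top (67 mm in all), origin under its centre. Leave alone. It and the crank may stand on either side.
- lens: Bystander: dark lens barrel 52 mm across, 50 mm tall, origin under its centre. Leave alone.
- cap: Bystander: yellow cap 32 mm across, 22 mm tall, origin under its centre. Leave alone.

How it is judged:
By the outcome, as a careful person would: the job done as asked, in the order asked, and still so for the second after the job is handed in, with the robot touching nothing.
It also fails if it takes over 72 s, if anything falls off the work surface, if the arm or the gripper's body presses on something with over 40 N, if the wrist force passes 120 N, or if a joint passes its speed limit or range.

## Robot

A 7-joint arm with a two-finger parallel gripper is mounted at the origin on the work surface. World frame = base frame: x ahead of the robot, y to its left, z up, the work surface at z = 0. Lengths are in m, angles in rad, forces in N, time in s.
With the tool pointing down it reaches from about 0.425 to 1.025 m from the base axis. Payload 9.4 kg.
Tool frame: the origin (TCP) lies at the very end of the fingers, on their centre line; the grasp point (between the pads) lies 19 mm behind it; y points along the fingers, x is the direction in which the jaws open and shut, and the axes are right-handed (so a half turn about y gives the same grasp; the last joint's range is limited). The gripper opens to 85 mm and grips with 20 to 120 N. Pads are 22 mm wide; open, the fingers measure 114 mm over their backs; the gripper's body (76 mm by 85 mm) begins 54 mm behind the grasp point. The pads swing forward as they close: fully open they stand 13 mm farther back than shut.
Start: joints at [1.142, 0.599, -0.003, 1.599, 0.002, 0.943, -0.08], TCP at [0.25, -0.681, 0.231] pointing down, gripper open.
Joint ranges: [-2.57, 2.57], [-0.35, 1.97], [-1.29, 1.29], [0.11, 2.56], [-1.05, 4.19], [0.11, 1.86], [-2.63, 2.63]. Speed limits (rad/s): [2.22, 2.22, 3.01, 3.01, 3.14, 3.14, 3.14].

## Interface

Orientations are given as a unit quaternion [x, y, z, w].
In Python, from cell import env gives the robot as it stands.
- The arm moves only by the tool servo_tool, never from a script. Its argument "motion" is a list that holds one entry, the list of rows, each a list of 5 numbers: the shift along the world's x, y, z in m, then the turn about the world's z in degrees, then the finger opening in m, from 0 to 0.0854. In form: [[[tx, ty, tz, twist, claw], ...]]. A call has 1 to 20 rows; each row is the pose to reach, as a shift and turn from the pose commanded when the call began; what a row does not reach only later rows make up. A row lasts 1/12 s, in which the tool goes at most 41.7 mm and 7.16 degrees, less where a joint would pass 70% of its speed; a pose out of reach is approached as far as the arm can. A call with a gripper value outside its range is refused whole. The fingers move at their own pace and stop on an object; "grip_force" is the grip in N (left out, the last holds). Time passes only in rows, so rows that repeat a pose let the fingers close. It gives the time, the measured TCP pose, the force and the opening at its end, in the units of the state.
- env.get_state(): the state, without advancing time (a new reading comes with each control period).
- env.snapshot(name): name is "scene" or "top" or "wrist"; returns a dict with "image" (480x640x3 uint8, blue, green, red), "mtx" (3x3 intrinsics, pixels), "R" (3x3) and "t" (3): a world point X has camera coordinates R X + t. Camera axes: x right, y down, z forward; pixel columns grow to the right and rows downward; lengths in m; the calibration is good to about 2 mm. A picture is of the moment at which its call begins. There is no depth.
- env.hand_in(): hands the job in, once; it reports no verdict.
The state is a dict: "t": time; "joint_positions": joint angles; "qvel": joint speeds; "effort": joint torques, N m; "ee_pos": TCP position; "eef_rot": TCP orientation; "force": force on the tool from outside, world axes, zero at the start; "ft_torque": the same for the moment, N m; "gripper_width": opening from 0.0 (shut) to 1.0 (fully open).
Only numpy, scipy, OpenCV 4.12 (cv2) and the standard library are available. Lean on these libraries where they do the work, as an engineer would, in place of code of your own. Each camera call takes 0.05 s, during which the arm holds its last target. There are 200 camera calls.

## Working session

There is one attempt and no reset: what is moved stays moved. The work goes in short steps, Python scripts to look and compute and a tool call to move; the robot and the scene stay as the last step left them, time stands still between calls to the robot, and variables do not carry over. Pictures are saved under pics/ and viewed, about 8 in all and at most 12, crops included, and the job is handed in when it is done.

Besides the shell and the picture viewer there is one more tool, called after "Call:" by a JSON object that holds its "op" and its "data". servo_tool: Moves the arm, as the interface text tells. Its arguments: {"type":"object","properties":{"motion":{"type":"array","items":{"type":"array","items":{"type":"array","items":{"type":"number"}}}},"grip_force":{"type":"number"}},"required":["motion"]}

```bash
mkdir -p pics; ls; cat > h.py <<'E'
import numpy as np, cv2
from cell import env
def snap(n,f):
    s=env.snapshot(n); cv2.imwrite(f'pics/{f}.png',s['image'])
    np.savez(f'pics/{f}.npz',mtx=s['mtx'],R=s['R'],t=s['t']); return s
def ray(f,u,v,z):
    d=np.load(f'pics/{f}.npz'); R,t=d['R'],d['t']
    c=-R.T@t; r=R.T@np.linalg.solve(d['mtx'],[u,v,1.0]); return c+r*(z-c[2])/r[2]
def proj(f,X):
    d=np.load(f'pics/{f}.npz'); p=d['mtx']@(d['R']@np.asarray(X,float)+d['t']); return p[:2]/p[2]
def st():
    s=env.get_state(); print({k:np.round(s[k],3).tolist() for k in ('t','ee_pos','eef_rot','force','ft_torque','gripper_width','joint_positions')})
E
python3 - <<'E'
from h import *
for n in('top','scene'): 
    s=snap(n,n+'1'); print(n,s['mtx'][0,0],(-s['R'].T@s['t']).round(3))
st()
E
```

```text
pics
top 495.6204532694353 [0.48  0.007 1.218]
scene 519.8263268049667 [ 1.119 -0.456  0.772]
{'t': 0.1, 'ee_pos': [0.25, -0.68, 0.23], 'eef_rot': [-0.58, 0.405, -0.404, 0.58], 'force': [-0.322, 0.891, 0.001], 'ft_torque': [-0.03, 0.032, 0.013], 'gripper_width': 1.001, 'joint_positions': [1.142, 0.6, -0.003, 1.6, 0.002, 0.943, -0.08]}
```

View pics/top1.png

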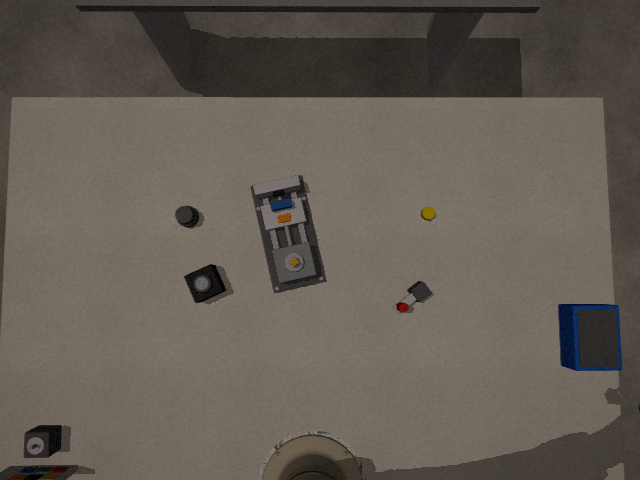

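View pics/scene1.png

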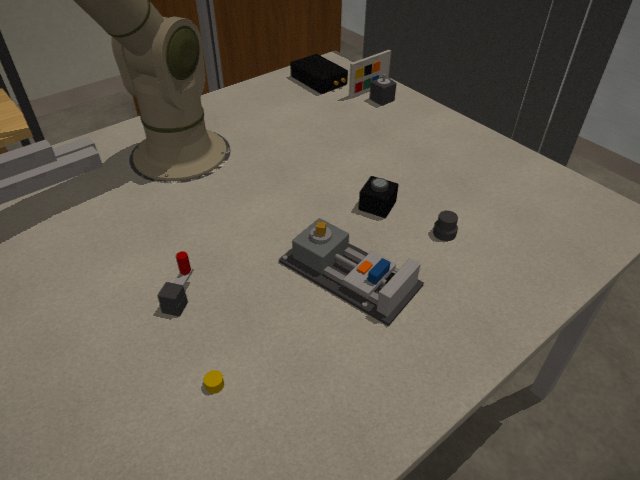

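The top view shows the rig shaft at about (294,262), stop toward (277,185), the crank hub at (420,291) with its red knob at (403,308). The cap is at (428,213), the camera at (205,283) and the lens at (187,216). I'll zoom in for the details.

```bash
python3 - <<'E'
from h import *
a=cv2.imread('pics/top1.png')
c=lambda x,y:cv2.resize(a[y:y+75,x:x+50],None,fx=8,fy=8,interpolation=cv2.INTER_CUBIC)
cv2.imwrite('pics/crop1.png',np.hstack([c(270,230),c(388,265)]))
for n,u,v,z in(('hubtop',419.5,290.5,.05),('knobtop',402.5,307.5,.083),('sq',294,262,.092),('stop',277,185,.06)): print(n,ray('top1',u,v,z).round(4))
E
```

```text
hubtop [ 0.4602 -0.2557  0.05  ]
knobtop [ 0.4225 -0.2085  0.083 ]
sq [0.5269 0.0381 0.092 ]
stop [0.7105 0.0789 0.06  ]
```

View pics/crop1.png

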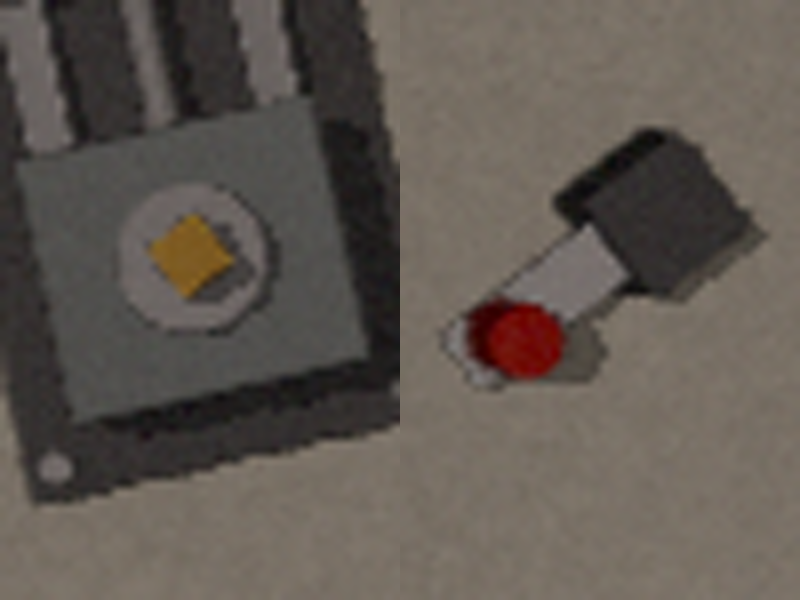

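```bash
python3 - <<'E'
from h import *
from scipy.spatial.transform import Rotation as R
M=R.from_quat(env.get_state()['eef_rot']).as_matrix(); print(M.round(3)); print('toolx deg',np.degrees(np.arctan2(M[1,0],M[0,0])))
h=ray('top1',420.8,291.4,.05);k=ray('top1',403.2,307.1,.083);print(h,k,np.linalg.norm((h-k)[:2]),np.degrees(np.arctan2(*(k-h)[1::-1])))
s=snap('wrist','w0');print(M.T@(-s['R'].T@s['t']-env.get_state()['ee_pos']), (s['R']@M).round(3))
E
```

```text
[[ 0.345 -0.001  0.939]
 [-0.939  0.001  0.345]
 [-0.001 -1.    -0.   ]]
toolx deg -69.84190678030224
[ 0.45812163 -0.25875928  0.05      ] [ 0.42336655 -0.21016697  0.083     ] 0.05974217296307102 125.57379859490925
[-0.0012711  -0.1408885   0.08025069] [[ 1.     0.001 -0.   ]
 [ 0.    -0.31  -0.951]
 [-0.001  0.951 -0.31 ]]
```

Call:
{"op": "servo_tool", "data": {"motion": [[[0.03,0.03,0,7,0.0854],[0.05,0.06,0,14,0.0854],[0.07,0.09,0,21,0.0854],[0.08,0.12,0,28,0.0854],[0.1,0.15,0,35,0.0854],[0.11,0.18,0,42,0.0854],[0.13,0.21,0,49,0.0854],[0.14,0.24,0,56,0.0854],[0.155,0.27,0,63,0.0854],[0.17,0.3,0,70,0.0854],[0.18,0.33,0,77,0.0854],[0.19,0.36,-0.01,84,0.0854],[0.2,0.39,-0.02,91,0.0854],[0.205,0.41,-0.03,98,0.0854],[0.208,0.422,-0.03,105,0.0854],[0.208,0.422,-0.03,105.4,0.0854],[0.208,0.422,-0.03,105.4,0.0854],[0.208,0.422,-0.03,105.4,0.0854]]]}}

```text
t: 1.65
ee_pos: [0.4576, -0.2598, 0.2014]
eef_rot: [0.674, 0.214, -0.214, -0.674]
force: [0.8, -0.7, -0.5]
gripper_width: 0.999
```

```bash
python3 - <<'E'
from h import *
snap('wrist','w1'); st()
E
```

```text
{'t': 1.7, 'ee_pos': [0.457, -0.26, 0.201], 'eef_rot': [0.674, 0.214, -0.214, -0.674], 'force': [-0.583, -0.496, -0.471], 'ft_torque': [0.009, 0.055, -0.011], 'gripper_width': 1.003, 'joint_positions': [0.797, 0.448, -0.534, 2.06, 0.342, 0.719, 0.661]}
```

View pics/w1.png

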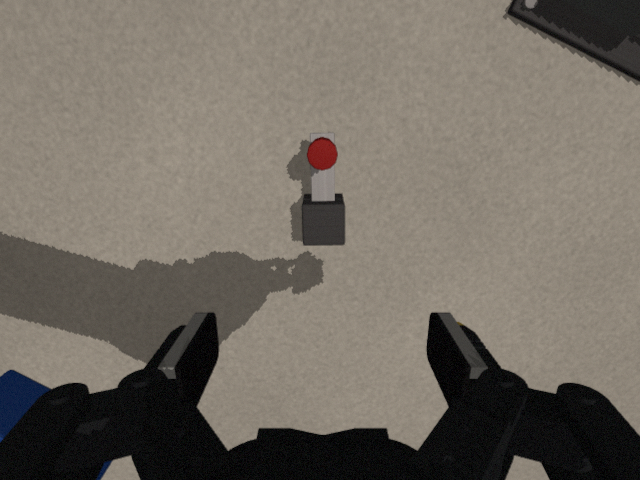

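The wrist view shows the hub top centred at about (324,223), corners (303–345, 203–244). The knob top is at (322,153), and the fingers straddle the hub cleanly.

```bash
python3 - <<'E'
from h import *
a=cv2.imread('pics/w1.png').astype(int)
for r in(206,215,225,235,242): print(r,a[r,298:350].sum(1).tolist()[::1][:10],a[r,298:350].sum(1).tolist()[-10:])
print('col',a[195:250,324].sum(1).tolist())
red=((a[...,2]>90)&(a[...,1]<50)).astype(np.uint8); n,l,s,c=cv2.connectedComponentsWithStats(red); i=1+s[1:,4].argmax(); print(s[i],c[i])
h=ray('w1',324,223.5,.05);k=ray('w1',322,152.5,.083);print(h,k,np.linalg.norm((h-k)[:2]),np.degrees(np.arctan2(*(k-h)[1::-1])))
for u,v in((303,203.),(344.5,203.),(345.5,244.5),(302.5,244.5)): print(ray('w1',u,v,.05).round(4))
E
```

```text
206 [266, 265, 236, 186, 135, 152, 164, 161, 162, 173] [161, 169, 170, 157, 195, 338, 398, 403, 402, 413]
215 [245, 240, 254, 214, 120, 153, 153, 172, 169, 171] [160, 166, 168, 148, 211, 347, 413, 399, 406, 410]
225 [252, 253, 251, 234, 154, 147, 159, 163, 159, 155] [167, 161, 168, 148, 205, 334, 406, 414, 400, 409]
235 [258, 253, 252, 254, 188, 139, 171, 164, 167, 158] [165, 159, 158, 157, 213, 343, 411, 419, 408, 421]
242 [401, 395, 395, 398, 354, 123, 143, 167, 164, 164] [153, 157, 158, 143, 220, 355, 411, 410, 420, 412]
col [419, 422, 413, 415, 423, 381, 202, 100, 78, 106, 160, 166, 181, 174, 154, 160, 168, 174, 170, 171, 173, 162, 164, 159, 152, 163, 173, 174, 179, 180, 169, 156, 167, 167, 168, 161, 167, 165, 160, 165, 159, 169, 167, 160, 165, 162, 156, 162, 157, 168, 303, 420, 417, 416, 402]
[307 139  30  31 699] [321.8111588  153.94277539]
[ 0.45749868 -0.25547197  0.05      ] [ 0.42184968 -0.20787334  0.083     ] 0.05946831796107004 126.83137075818314
[ 0.4336 -0.2513  0.05  ]
[ 0.4612 -0.2318  0.05  ]
[ 0.4829 -0.2599  0.05  ]
[ 0.4533 -0.2809  0.05  ]
```

Call:
{"op": "servo_tool", "data": {"motion": [[[0.001,0.004,-0.03,0.3,0.0854],[0.001,0.004,-0.06,0.3,0.0854],[0.001,0.004,-0.09,0.3,0.0854],[0.001,0.004,-0.12,0.3,0.0854],[0.001,0.004,-0.15,0.3,0.0854],[0.001,0.004,-0.175,0.3,0.0854],[0.001,0.004,-0.191,0.3,0.0854],[0.001,0.004,-0.191,0.3,0.0854],[0.001,0.004,-0.191,0.3,0.06],[0.001,0.004,-0.191,0.3,0.045],[0.001,0.004,-0.191,0.3,0.03],[0.001,0.004,-0.191,0.3,0.03],[0.001,0.004,-0.191,0.3,0.03],[0.001,0.004,-0.191,0.3,0.03],[0.001,0.004,-0.191,0.3,0.03],[0.001,0.004,-0.191,0.3,0.03]]], "grip_force": 60}}

```text
t: 3.03
ee_pos: [0.4589, -0.2554, 0.0116]
eef_rot: [0.674, 0.218, -0.217, -0.672]
force: [-1.1, -1.1, 7.3]
gripper_width: 0.414
```

Call:
{"op": "servo_tool", "data": {"motion": [[[0,0,0.02,0,0.03],[0,0,0.05,0,0.03],[0,0,0.08,0,0.03],[0,0,0.11,0,0.03],[0,0.02,0.14,0,0.03],[0,0.05,0.15,0,0.03],[0,0.08,0.15,0,0.03],[0,0.11,0.15,0,0.03],[0,0.14,0.15,0,0.03],[0,0.17,0.15,0,0.03],[0,0.2,0.15,0,0.03],[-0.003,0.22,0.15,0,0.03],[-0.005,0.235,0.15,0,0.03],[-0.005,0.24,0.15,0,0.03],[-0.005,0.24,0.15,0,0.03],[-0.005,0.24,0.15,0,0.03],[-0.005,0.24,0.15,0,0.03]]]}}

```text
t: 4.45
ee_pos: [0.4538, -0.0159, 0.1603]
eef_rot: [0.673, 0.217, -0.217, -0.673]
force: [-0.4, -0.1, -3.1]
gripper_width: 0.411
```

```bash
python3 - <<'E'
from h import *
snap('wrist','w2'); st()
E
```

```text
{'t': 4.5, 'ee_pos': [0.454, -0.016, 0.16], 'eef_rot': [0.673, 0.217, -0.217, -0.673], 'force': [0.077, 0.415, -2.716], 'ft_torque': [-0.039, -0.02, -0.022], 'gripper_width': 0.415, 'joint_positions': [0.284, 0.432, -0.501, 2.251, 0.401, 0.543, 0.098]}
```

View pics/w2.png

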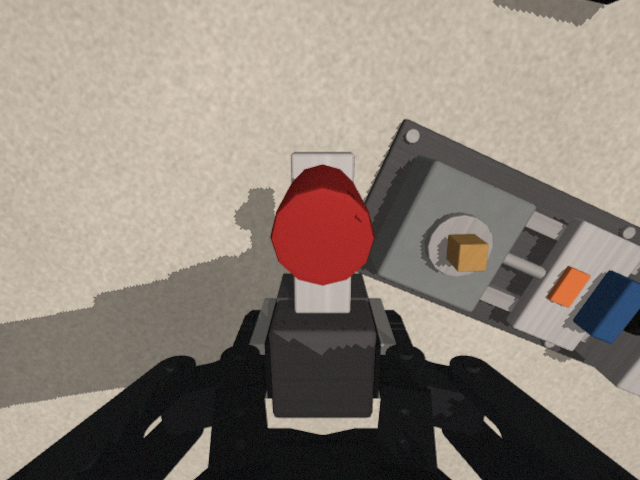

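```bash
python3 - <<'E'
from h import *
a=cv2.imread('pics/w2.png')
c=lambda x,y,w,h,f:cv2.resize(a[y:y+h,x:x+w],None,fx=f,fy=f,interpolation=cv2.INTER_CUBIC)
cv2.imwrite('pics/crop2.png',np.hstack([c(435,220,65,65,7),cv2.copyMakeBorder(c(255,315,135,110,2.5),0,180,0,0,cv2.BORDER_CONSTANT)]))
E
```

```text
(no output)
```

View pics/crop2.png

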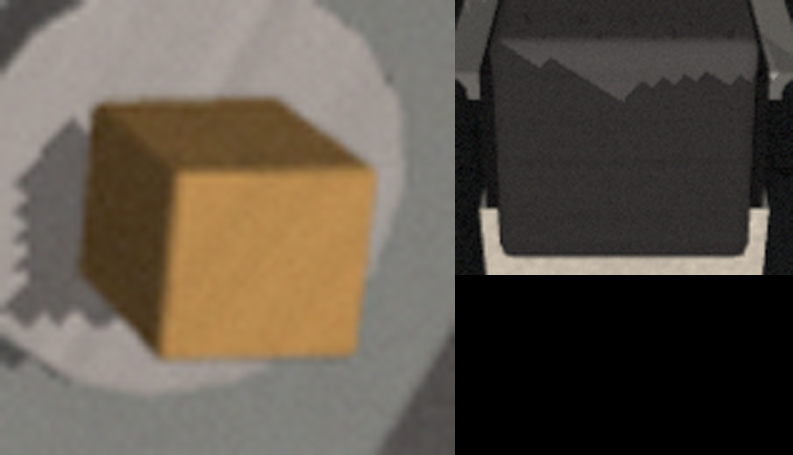

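```bash
cat >> h.py <<'E'
def quad(f,px,z):
    P=np.array([ray(f,*p,z)[:2] for p in px]); e=np.roll(P,-1,0)-P
    L=np.linalg.norm(e,axis=1); an=np.degrees(np.arctan2(e[:,1],e[:,0]))%90
    print(P.mean(0).round(4),'L',L.round(4),'ang',an.round(1)); return P.mean(0)
E
python3 - <<'E'
from h import *
from scipy.spatial.transform import Rotation as R
z0=.1603-.0116
sq=quad('w2',[(434.5+(x+.5)/7,219.5+(y+.5)/7) for x,y in((175,170),(375,168),(355,355),(160,357))],.092)
hb=quad('w2',[(271.6,329.9),(375,329.9),(371.6,417.5),(273.6,417.5)],z0+.05)
a=cv2.imread('pics/w2.png').astype(int)
# knob top: fit by projecting circle
k=ray('w2',322.5,234,z0+.083);print('knob',k, [ray('w2',u,234,z0+.083)[:2].round(4) for u in(272,373)], [ray('w2',322.5,v,z0+.083)[:2].round(4) for v in(185,285)])
s=env.get_state();M=R.from_quat(s['eef_rot']).as_matrix()
for n,p in(('hub',hb),('knob',k[:2]),('sq',sq)): print(n,M.T[[0,2]]@np.r_[p-s['ee_pos'][:2],0])
print('toolx ang',np.degrees(np.arctan2(M[1,0],M[0,0])),np.degrees(np.arctan2(*(k[:2]-hb)[::-1])), 'top sq',ray('top1',293.9,262,.092))
# top camera estimates for gap
E
```

```text
[0.5269 0.0418] L [0.0172 0.0174 0.0172 0.0174] ang [36.4 38.  36.4 38.1]
[ 0.4544 -0.0146] L [0.0332 0.035  0.0344 0.035 ] ang [35.8 36.4 35.8 34.4]
knob [0.41963225 0.03346855 0.2317    ] [array([0.4115, 0.0276]), array([0.4278, 0.0393])] [array([0.4139, 0.0414]), array([0.4261, 0.0245])]
hub [0.00128519 0.00076887]
knob [0.0011099 0.0600616]
sq [0.09300232 0.00412885]
toolx ang 35.74335375993297 125.91273679527679 top sq [0.52692885 0.0383414  0.092     ]
```

Call:
{"op": "servo_tool", "data": {"motion": [[[0.025,0.018,0,1,0.03],[0.05,0.036,0,1,0.03],[0.075,0.054,0,1,0.03],[0.1,0.072,0,1,0.03],[0.12,0.087,0,1,0.03],[0.132,0.095,0,1,0.03],[0.132,0.095,0,1,0.03],[0.132,0.095,0,1,0.03],[0.132,0.095,0,1,0.03]]]}}

```text
t: 5.25
ee_pos: [0.585, 0.0789, 0.1598]
eef_rot: [0.671, 0.222, -0.224, -0.671]
force: [-1.7, -0.5, -3.3]
gripper_width: 0.41
```

```bash
python3 - <<'E'
from h import *
s=snap('wrist','w3'); st(); a=s['image']
p=proj('w3',[.5265,.041,.092]); print(p); x,y=(int(v)-35 for v in p)
c=lambda x,y,w,h,f:cv2.resize(a[y:y+h,x:x+w],None,fx=f,fy=f,interpolation=cv2.INTER_CUBIC)
print(x,y)
cv2.imwrite('pics/crop3.png',np.hstack([c(x,y,70,70,7),cv2.copyMakeBorder(c(255,315,120,110,2.5),0,490-275,0,0,cv2.BORDER_CONSTANT)]))
E
```

```text
{'t': 5.3, 'ee_pos': [0.585, 0.079, 0.16], 'eef_rot': [0.671, 0.223, -0.224, -0.671], 'force': [-0.213, -0.228, -2.411], 'ft_torque': [-0.036, -0.024, 0.011], 'gripper_width': 0.415, 'joint_positions': [0.102, 0.569, -0.488, 1.957, 0.398, 0.712, 0.015]}
[206.73239311 256.6115119 ]
171 221
```

View pics/crop3.png

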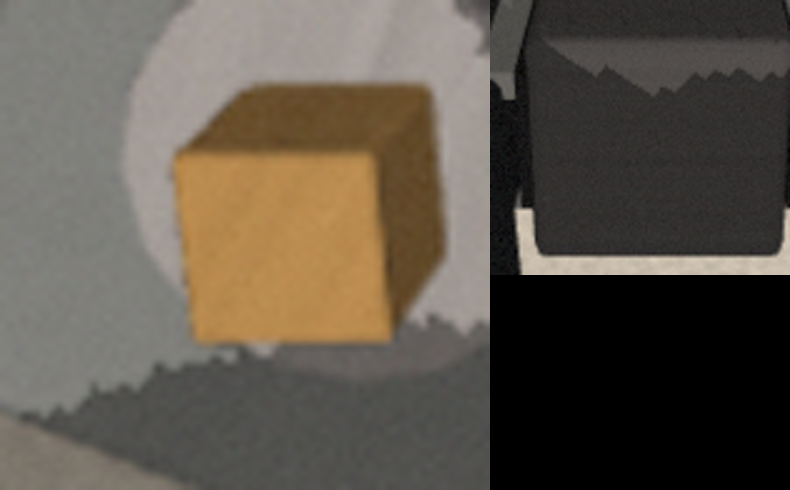

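```bash
python3 - <<'E'
from h import *
from scipy.spatial.transform import Rotation as R
s=env.get_state();M=R.from_quat(s['eef_rot']).as_matrix()
for z in(.092,.086):
  sq=quad('w3',[(170.5+(x+.5)/7,220.5+(y+.5)/7) for x,y in((175,153),(376,152),(393,343),(195,343))],z)
  quad('w2',[(434.5+(x+.5)/7,219.5+(y+.5)/7) for x,y in((175,170),(375,168),(355,355),(160,357))],z)
  print(M.T[[0,2]]@np.r_[sq-s['ee_pos'][:2],0])
print('toolx',np.degrees(np.arctan2(M[1,0],M[0,0])))
E
```

```text
[0.5286 0.0429] L [0.0173 0.0177 0.0175 0.0176] ang [37.1 36.9 36.8 36.4]
[0.5269 0.0418] L [0.0172 0.0174 0.0172 0.0174] ang [36.4 38.  36.4 38.1]
[-0.06668993  0.00502233]
[0.5283 0.04  ] L [0.0178 0.0182 0.018  0.0181] ang [37.1 36.9 36.8 36.4]
[0.5303 0.0415] L [0.0177 0.0179 0.0177 0.0179] ang [36.4 38.  36.4 38.1]
[-0.06864559  0.00285529]
toolx 36.7745211808796
```

```bash
python3 - <<'E'
from h import *
from scipy.spatial.transform import Rotation as R
s=env.get_state();M=R.from_quat(s['eef_rot']).as_matrix()
T=lambda p,e,A:(A.T[[0,2]]@np.r_[p-e,0]).round(4)
M2=R.from_quat([0.673,0.217,-0.217,-0.673]).as_matrix()
for d in(0,.0028,):
  sq3=quad('w3',[(170.5+(x+.5)/7,220.5+(y+.5)/7) for x,y in((175,153),(376,152),(393,343),(195,343))],.092-d)
  sq2=quad('w2',[(434.5+(x+.5)/7,219.5+(y+.5)/7) for x,y in((175,170),(375,168),(355,355),(160,357))],.092-d)
  hb2=quad('w2',[(271.6,329.9),(375,329.9),(371.6,417.5),(273.6,417.5)],.1987-d)
  X=lambda x:255+(x-490)/2.5-.3
  hb3=quad('w3',[(X(530),329.5),(374,329.5),(X(784),416.5),(X(536),416.5)],.1985-d)
  e2=np.array([.454,-.016]);e3=s['ee_pos'][:2]
  print(d,'hub',T(hb2,e2,M2),T(hb3,e3,M),'sq',T(sq2,e2,M2),T(sq3,e3,M))
  k=ray('w2',322.5,234,.1987+.083-d)[:2]; k=ray('w2',322.5,234,.1487+.083-d)[:2];print('knob',T(k,e2,M2))
  for h,q,e,A in((hb2,sq2,e2,M2),(hb3,sq3,e3,M)):
    print('square by hub-relative', (q-h+e)+ A[:2,0]*T(h,e,A)[0]*0, 'hub xz')
E
```

```text
[0.5286 0.0429] L [0.0173 0.0177 0.0175 0.0176] ang [37.1 36.9 36.8 36.4]
[0.5269 0.0418] L [0.0172 0.0174 0.0172 0.0174] ang [36.4 38.  36.4 38.1]
[ 0.4544 -0.0146] L [0.0332 0.035  0.0344 0.035 ] ang [35.8 36.4 35.8 34.4]
[0.5852 0.0806] L [0.033  0.0345 0.0346 0.0346] ang [36.8 38.3 36.9 35.7]
0 hub [0.0012 0.0009] [0.0013 0.0013] sq [0.0929 0.0043] [-0.0667  0.005 ]
knob [0.001  0.0602]
square by hub-relative [0.52647871 0.04030418] hub xz
square by hub-relative [0.52831905 0.04112534] hub xz
[0.5284 0.0416] L [0.0175 0.0179 0.0177 0.0178] ang [37.1 36.9 36.8 36.4]
[0.5285 0.0416] L [0.0175 0.0176 0.0175 0.0176] ang [36.4 38.  36.4 38.1]
[ 0.4557 -0.0163] L [0.0341 0.0359 0.0353 0.036 ] ang [35.8 36.4 35.8 34.4]
[0.5865 0.0789] L [0.0339 0.0355 0.0356 0.0355] ang [36.8 38.3 36.9 35.7]
0.0028 hub [ 0.0012 -0.0012] [ 0.0013 -0.0009] sq [0.0941 0.0033] [-0.0676  0.004 ]
knob [0.001  0.0594]
square by hub-relative [0.52679757 0.04195649] hub xz
square by hub-relative [0.52689874 0.0415056 ] hub xz
```

Call:
{"op": "servo_tool", "data": {"motion": [[[-0.025,-0.016,0,0,0.03],[-0.045,-0.029,0,0,0.03],[-0.058,-0.0377,0,0,0.03],[-0.058,-0.0377,-0.02,0,0.03],[-0.058,-0.0377,-0.04,0,0.03],[-0.058,-0.0377,-0.048,0,0.03],[-0.058,-0.0377,-0.052,0,0.03],[-0.058,-0.0377,-0.055,0,0.03],[-0.058,-0.0377,-0.057,0,0.03],[-0.058,-0.0377,-0.059,0,0.03],[-0.058,-0.0377,-0.06,0,0.03],[-0.058,-0.0377,-0.06,0,0.03]]]}}

```text
t: 6.3
ee_pos: [0.5277, 0.0425, 0.1005]
eef_rot: [0.671, 0.223, -0.224, -0.671]
force: [-1.3, -0.7, -3.0]
gripper_width: 0.413
```

```bash
python3 -c "
from h import *
st()"
```

```text
{'t': 6.3, 'ee_pos': [0.528, 0.042, 0.101], 'eef_rot': [0.671, 0.223, -0.224, -0.671], 'force': [-1.342, -0.676, -2.963], 'ft_torque': [-0.268, 0.267, -0.019], 'gripper_width': 0.413, 'joint_positions': [0.104, 0.592, -0.418, 2.138, 0.49, 0.504, -0.043]}
```

Call:
{"op": "servo_tool", "data": {"motion": [[[0,0,-0.003,0,0.03],[0,0,-0.006,0,0.03],[0,0,-0.009,0,0.03],[0,0,-0.012,0,0.03],[0,0,-0.014,0,0.03],[0,0,-0.016,0,0.03],[0,0,-0.0175,0,0.03],[0,0,-0.0185,0,0.03],[0,0,-0.0185,0,0.03]]]}}

```text
t: 7.05
ee_pos: [0.5276, 0.0426, 0.0817]
eef_rot: [0.671, 0.223, -0.224, -0.671]
force: [-3.3, -1.1, -1.8]
gripper_width: 0.414
```

```bash
python3 -c "
from h import *
st()"
```

```text
{'t': 7.05, 'ee_pos': [0.528, 0.043, 0.082], 'eef_rot': [0.671, 0.223, -0.224, -0.671], 'force': [-3.275, -1.126, -1.81], 'ft_torque': [-0.467, 0.636, -0.004], 'gripper_width': 0.414, 'joint_positions': [0.082, 0.62, -0.389, 2.15, 0.517, 0.462, -0.068]}
```

Call:
{"op": "servo_tool", "data": {"motion": [[[0,0,-0.001,0,0.03],[0,0,-0.002,0,0.03],[0,0,-0.002,0,0.03]]]}}

```text
t: 7.3
ee_pos: [0.5276, 0.0426, 0.0816]
eef_rot: [0.671, 0.224, -0.223, -0.67]
force: [-8.5, -3.0, 25.4]
gripper_width: 0.413
```

Call:
{"op": "servo_tool", "data": {"motion": [[[0,0,-0.0005,0,0.05],[0,0,0,0,0.07],[0,0,0,0,0.07],[0,0,0,0,0.07],[0,0,0.02,0,0.07],[0,0,0.05,0,0.07],[0,0,0.08,0,0.07],[0,0,0.105,0,0.07],[-0.012,0.016,0.105,0,0.06],[-0.024,0.032,0.105,0,0.05],[-0.036,0.048,0.105,0,0.05],[-0.036,0.048,0.105,0,0.05],[-0.036,0.048,0.105,0,0.05]]]}}

```text
t: 8.38
ee_pos: [0.4916, 0.0916, 0.1849]
eef_rot: [-0.671, -0.224, 0.224, 0.671]
force: [0.5, -1.2, 0.3]
gripper_width: 0.589
```

```bash
python3 - <<'E'
from h import *
st(); s=snap('wrist','w4'); t=snap('top','top2'); 
c=cv2.resize(t['image'][170:300,235:345],None,fx=4,fy=4,interpolation=cv2.INTER_CUBIC)
w=cv2.resize(s['image'],(360,270))
cv2.imwrite('pics/v4.png',np.hstack([c,cv2.copyMakeBorder(w,0,250,0,0,cv2.BORDER_CONSTANT)]))
E
```

```text
{'t': 8.383, 'ee_pos': [0.492, 0.092, 0.185], 'eef_rot': [-0.671, -0.224, 0.224, 0.671], 'force': [0.486, -1.247, 0.349], 'ft_torque': [-0.017, -0.019, 0.024], 'gripper_width': 0.589, 'joint_positions': [0.095, 0.443, -0.533, 2.131, 0.366, 0.655, -0.045]}
```

View pics/v4.png

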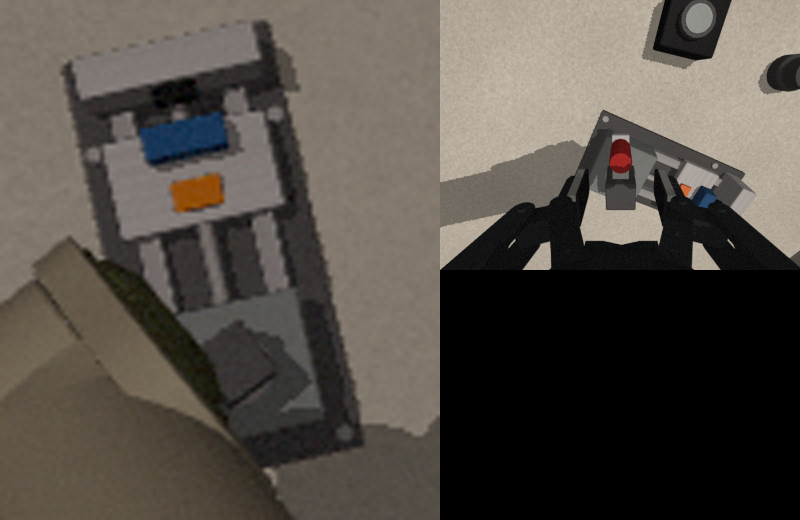

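The crank sits on the shaft, and the knob is between the fingers at about (320,284) in full scale. The carriage gap is around 13–14 mm by eye. I'll refine the knob and gap before gripping.

```bash
python3 - <<'E'
from h import *
from scipy.spatial.transform import Rotation as R
a=cv2.imread('pics/w4.png').astype(int); s=env.get_state(); M=R.from_quat(s['eef_rot']).as_matrix()
r=a[...,2]; red=(r-a[...,1]>60); print(r[red].mean())
for th in(150,165,180):
  m=(red&(r>th)).astype(np.uint8); n,l,st_,c=cv2.connectedComponentsWithStats(m); i=1+st_[1:,4].argmax(); print(th,st_[i],c[i])
  p=ray('w4',*c[i],.151); print(p,(M.T@(p-s['ee_pos'])).round(4))
print('col',r[240:310,320].tolist())
m=proj
f=lambda x,y:(235+(x+.5)/4-.5,170+(y+.5)/4-.5)
d=ray('top2',*f(190,129),.045)-ray('top2',*f(175,106),.045); print('gap',np.linalg.norm(d), d)
E
```

```text
127.35528330781011
150 [303 273  36  24 626] [320.28753994 284.57028754]
[0.49083711 0.0927503  0.151     ] [0.0002 0.0337 0.0028]
165 [428 329  19  21 215] [436.50232558 337.47906977]
[0.56112667 0.10581486 0.151     ] [ 0.0643  0.0337 -0.0289]
180 [428 329  19  20 209] [436.48325359 337.5645933 ]
[0.56115497 0.10576849 0.151     ] [ 0.0643  0.0337 -0.029 ]
col [134, 171, 178, 175, 173, 176, 147, 84, 84, 81, 85, 83, 83, 88, 85, 88, 85, 86, 88, 87, 86, 84, 90, 88, 89, 88, 90, 90, 84, 88, 93, 99, 130, 162, 164, 160, 156, 158, 158, 158, 160, 157, 156, 157, 159, 156, 156, 157, 156, 157, 156, 157, 155, 155, 152, 130, 98, 96, 97, 94, 97, 95, 96, 96, 94, 95, 96, 93, 97, 108]
gap 0.016551803999030213 [-0.01391522 -0.00896264  0.        ]
```

```bash
python3 - <<'E'
from h import *
from scipy.spatial.transform import Rotation as R
s=env.get_state(); M=R.from_quat(s['eef_rot']).as_matrix()
for v in(295.3,258,284.5):
  for z in(.153,.151): print(v,z,(M.T@(ray('w4',320.3,v,z)-s['ee_pos']))[[0,2]].round(4))
E
```

```text
295.3 0.153 [ 0.0002 -0.0024]
295.3 0.151 [ 0.0002 -0.0034]
258 0.153 [0.0002 0.0183]
258 0.151 [0.0002 0.0176]
284.5 0.153 [0.0002 0.0037]
284.5 0.151 [0.0002 0.0028]
```

The knob top spans rows 272–309, with its lower part shaded by the gripper, so it is centred under the tool. Descending and gripping next.

Call:
{"op": "servo_tool", "data": {"motion": [[[0,0,-0.02,0,0.05],[0,0,-0.04,0,0.05],[0,0,-0.055,0,0.05],[0,0,-0.062,0,0.05],[0,0,-0.062,0,0.05],[0,0,-0.062,0,0.03],[0,0,-0.062,0,0.015],[0,0,-0.062,0,0.015],[0,0,-0.062,0,0.015],[0,0,-0.062,0,0.015],[0,0,-0.062,0,0.015],[0,0,-0.062,0,0.015]]], "grip_force": 40}}

```text
t: 9.48
ee_pos: [0.4921, 0.091, 0.1232]
eef_rot: [-0.671, -0.224, 0.223, 0.671]
force: [-0.2, 1.1, 5.1]
gripper_width: 0.244
```

```bash
cat >> h.py <<'E'
def arc(th0,dths):
    "clockwise arc rows from knob angle th0 (deg), cumulative cw degrees; shifts in mm"
    a=np.radians(th0); print(' '.join(f'{d}:[{60*(np.cos(a-np.radians(d))-np.cos(a)):.1f},{60*(np.sin(a-np.radians(d))-np.sin(a)):.1f}]' for d in dths))
def knob(cx=.5276,cy=.0426):
    s=env.get_state(); p=np.array(s['ee_pos'][:2])-[cx,cy]; th=np.arctan2(p[1],p[0])
    f=s['force']; tg=np.array([np.sin(th),-np.cos(th)]); r=p/np.linalg.norm(p)
    print(f"t {s['t']:.2f} th {np.degrees(th):.2f} r {np.linalg.norm(p)*1e3:.1f} z {s['ee_pos'][2]:.4f} drag {-np.dot(tg,f[:2]):.1f} rad {np.dot(r,f[:2]):.1f} fz {f[2]:.1f} grip {s['gripper_width']:.3f}")
E
python3 -c "
from h import *
knob(); arc(126.8,range(12,241,12))"
```

```text
t 9.48 th 126.22 r 60.0 z 0.1232 drag -0.4 rad 1.0 fz 5.1 grip 0.244
12:[10.8,6.4] 24:[22.6,10.5] 36:[35.1,12.0] 48:[47.6,10.8] 60:[59.6,7.1] 72:[70.5,1.0] 84:[80.0,-7.3] 96:[87.5,-17.3] 108:[92.7,-28.7] 120:[95.5,-40.9] 132:[95.7,-53.5] 144:[93.3,-65.8] 156:[88.3,-77.3] 168:[81.1,-87.6] 180:[71.9,-96.1] 192:[61.1,-102.5] 204:[49.2,-106.6] 216:[36.8,-108.0] 228:[24.3,-106.9] 240:[12.3,-103.2]
```

Call:
{"op": "servo_tool", "data": {"motion": [[[0.005,0.0035,0,0,0.015],[0.0108,0.0064,0,0,0.015],[0.0226,0.0105,0,0,0.015],[0.0351,0.012,0,0,0.015],[0.0476,0.0108,0,0,0.015],[0.0596,0.0071,0,0,0.015],[0.0705,0.001,0,0,0.015],[0.08,-0.0073,0,0,0.015],[0.0875,-0.0173,0,0,0.015],[0.0927,-0.0287,0,0,0.015],[0.0955,-0.0409,0,0,0.015]]]}}

```text
t: 10.4
ee_pos: [0.5872, 0.0508, 0.123]
eef_rot: [-0.67, -0.224, 0.224, 0.671]
force: [-3.0, 3.8, 5.7]
gripper_width: 0.248
```

```bash
python3 -c "
from h import *
knob(); arc(6.8,range(12,241,12))"
```

```text
t 10.40 th 7.83 r 60.2 z 0.1230 drag 4.2 rad -2.5 fz 5.7 grip 0.248
12:[0.2,-12.5] 24:[-2.3,-24.8] 36:[-7.2,-36.4] 48:[-14.4,-46.6] 60:[-23.6,-55.1] 72:[-34.4,-61.6] 84:[-46.3,-65.6] 96:[-58.7,-67.1] 108:[-71.2,-66.0] 120:[-83.2,-62.3] 132:[-94.2,-56.1] 144:[-103.6,-47.9] 156:[-111.1,-37.8] 168:[-116.4,-26.4] 180:[-119.2,-14.2] 192:[-119.3,-1.7] 204:[-116.9,10.6] 216:[-112.0,22.2] 228:[-104.7,32.4] 240:[-95.5,40.9]
```

Call:
{"op": "servo_tool", "data": {"motion": [[[0.0002,-0.0125,0,0,0.015],[-0.0023,-0.0248,0,0,0.015],[-0.0072,-0.0364,0,0,0.015],[-0.0144,-0.0466,0,0,0.015],[-0.0236,-0.0551,0,0,0.015],[-0.0344,-0.0616,0,0,0.015],[-0.0463,-0.0656,0,0,0.015],[-0.0587,-0.0671,0,0,0.015],[-0.0712,-0.066,0,0,0.015],[-0.0832,-0.0623,0,0,0.015],[-0.0942,-0.0561,0,0,0.015],[-0.1036,-0.0479,0,0,0.015],[-0.1111,-0.0378,0,0,0.015],[-0.1164,-0.0264,0,0,0.015],[-0.1192,-0.0142,0,0,0.015],[-0.1193,-0.0017,0,0,0.015],[-0.1169,0.0106,0,0,0.015],[-0.112,0.0222,0,0,0.015],[-0.1047,0.0324,0,0,0.015],[-0.0955,0.0409,0,0,0.015]]]}}

```text
t: 12.07
ee_pos: [0.4892, 0.0894, 0.1229]
eef_rot: [0.672, 0.222, -0.225, -0.67]
force: [-5.2, -2.1, 9.4]
gripper_width: 0.246
```

```bash
python3 -c "
from h import *
knob(); snap('top','top3')"
```

```text
t 12.07 th 129.42 r 60.5 z 0.1229 drag 5.3 rad 1.6 fz 9.4 grip 0.246
```

Call:
{"op": "servo_tool", "data": {"motion": [[[0.0108,0.0064,0,0,0.015],[0.0226,0.0105,0,0,0.015],[0.0351,0.012,0,0,0.015],[0.0476,0.0108,0,0,0.015],[0.0596,0.0071,0,0,0.015],[0.0705,0.001,0,0,0.015],[0.08,-0.0073,0,0,0.015],[0.0875,-0.0173,0,0,0.015],[0.0927,-0.0287,0,0,0.015],[0.0955,-0.0409,0,0,0.015],[0.0957,-0.0535,0,0,0.015],[0.0933,-0.0658,0,0,0.015],[0.0883,-0.0773,0,0,0.015],[0.0811,-0.0876,0,0,0.015],[0.0719,-0.0961,0,0,0.015],[0.0611,-0.1025,0,0,0.015],[0.0492,-0.1066,0,0,0.015],[0.0368,-0.108,0,0,0.015],[0.0243,-0.1069,0,0,0.015],[0.0123,-0.1032,0,0,0.015]]]}}

```text
t: 13.78
ee_pos: [0.5036, -0.0142, 0.1232]
eef_rot: [0.672, 0.223, -0.223, -0.67]
force: [3.5, 0.6, 4.7]
gripper_width: 0.242
```

```bash
python3 - <<'E'
from h import *
knob(); t=snap('top','top4'); arc(-113.2,range(12,241,12))
I=[cv2.imread(f'pics/top{i}.png')[170:240,245:315] for i in(1,3,4)]
cv2.imwrite('pics/v5.png',np.hstack([cv2.resize(i,None,fx=3.7,fy=3.7,interpolation=cv2.INTER_CUBIC) for i in I]))
E
```

```text
t 13.78 th -112.94 r 61.6 z 0.1232 drag 3.0 rad -1.9 fz 4.7 grip 0.242
12:[-10.9,6.1] 24:[-20.4,14.4] 36:[-27.9,24.4] 48:[-33.2,35.8] 60:[-35.9,48.0] 72:[-36.1,60.6] 84:[-33.7,72.9] 96:[-28.7,84.4] 108:[-21.5,94.7] 120:[-12.3,103.2] 132:[-1.5,109.6] 144:[10.3,113.7] 156:[22.8,115.1] 168:[35.3,114.0] 180:[47.3,110.3] 192:[58.2,104.2] 204:[67.7,95.9] 216:[75.2,85.9] 228:[80.4,74.5] 240:[83.2,62.3]
```

View pics/v5.png

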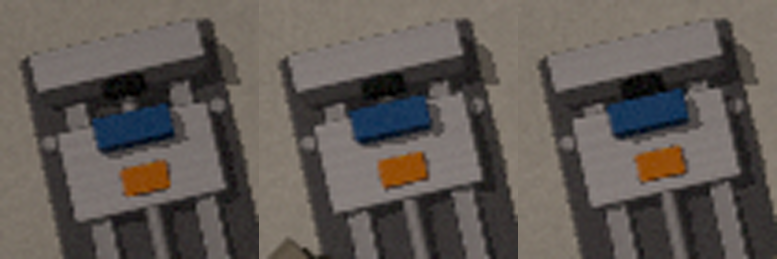

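Call:
{"op": "servo_tool", "data": {"motion": [[[-0.0109,0.0061,0,0,0.015],[-0.0204,0.0144,0,0,0.015],[-0.0279,0.0244,0,0,0.015],[-0.0332,0.0358,0,0,0.015],[-0.0359,0.048,0,0,0.015],[-0.0361,0.0606,0,0,0.015],[-0.0337,0.0729,0,0,0.015],[-0.0287,0.0844,0,0,0.015],[-0.0215,0.0947,0,0,0.015],[-0.0123,0.1032,0,0,0.015]]]}}

```text
t: 14.67
ee_pos: [0.4889, 0.0893, 0.1228]
eef_rot: [0.672, 0.222, -0.225, -0.67]
force: [-5.0, -1.4, 9.9]
gripper_width: 0.249
```

```bash
python3 - <<'E'
from h import *
knob(); snap('top','top5'); snap('scene','sc5')
P=[]
for i in(1,3,4,5):
  a=cv2.imread(f'pics/top{i}.png').astype(int)[195:235,262:305]
  w=np.clip(a[...,2]-a[...,0]-60,0,None)*1.; w[w<20]=0
  y,x=np.mgrid[:40,:43]; c=(262+(w*x).sum()/w.sum(),195+(w*y).sum()/w.sum()); P.append(ray('top1',*c,.07)[:2])
P=np.array(P); print(np.linalg.norm(P-P[0],axis=1)*1e3, P[-1]-P[0])
I=[cv2.imread('pics/top5.png')[170:220,255:305],cv2.imread('pics/sc5.png')[225:325,340:440]]
cv2.imwrite('pics/v6.png',np.hstack([cv2.resize(I[0],(400,400),interpolation=cv2.INTER_CUBIC),cv2.resize(I[1],(400,400),interpolation=cv2.INTER_CUBIC)]))
arc(126.8,range(4,25,4));arc(106.8,range(5,61,5))
E
```

```text
t 14.67 th 129.66 r 60.6 z 0.1228 drag 4.7 rad 2.1 fz 9.9 grip 0.249
[ 0.          5.79566683  9.59403385 11.4655582 ] [0.01117325 0.00257247]
4:[3.4,2.4] 8:[7.0,4.5] 12:[10.8,6.4] 16:[14.6,8.0] 20:[18.6,9.4] 24:[22.6,10.5]
5:[5.1,1.3] 10:[10.2,2.1] 15:[15.5,2.5] 20:[20.7,2.5] 25:[25.9,1.9] 30:[31.0,1.0] 35:[36.1,-0.4] 40:[41.0,-2.3] 45:[45.7,-4.6] 50:[50.2,-7.2] 55:[54.4,-10.3] 60:[58.4,-13.7]
```

View pics/v6.png

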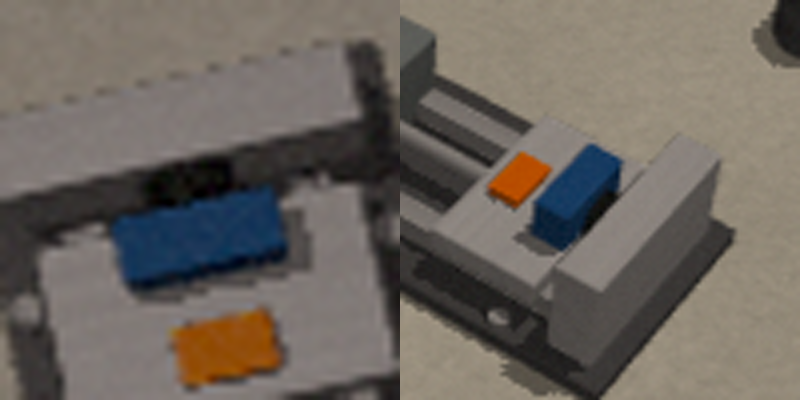

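Call:
{"op": "servo_tool", "data": {"motion": [[[0.007,0.0045,0,0,0.015],[0.0146,0.008,0,0,0.015],[0.0226,0.0105,0,0,0.015],[0.0309,0.0118,0,0,0.015],[0.0393,0.0119,0,0,0.015],[0.0476,0.0108,0,0,0.015],[0.0557,0.0086,0,0,0.015],[0.0596,0.0071,0,0,0.015],[0.0596,0.0071,0,0,0.015]]]}}

```text
t: 15.52
ee_pos: [0.5509, 0.0972, 0.123]
eef_rot: [0.671, 0.223, -0.224, -0.671]
force: [-0.1, 1.8, 9.2]
gripper_width: 0.245
```

```bash
python3 - <<'E'
from h import *
knob(); arc(66.8,range(4,61,4))
for k in range(9): print(66.8-20*k,end=' '); arc(66.8-20*k,range(5,21,5))
E
```

```text
t 15.52 th 66.92 r 59.4 z 0.1230 drag 0.9 rad 1.6 fz 9.2 grip 0.245
4:[3.8,-1.8] 8:[7.4,-3.8] 12:[10.9,-6.1] 16:[14.3,-8.7] 20:[17.4,-11.4] 24:[20.4,-14.4] 28:[23.1,-17.6] 32:[25.6,-20.9] 36:[27.9,-24.4] 40:[29.9,-28.1] 44:[31.7,-31.9] 48:[33.2,-35.8] 52:[34.4,-39.8] 56:[35.3,-43.9] 60:[35.9,-48.0]
66.8 5:[4.7,-2.3] 10:[9.2,-4.9] 15:[13.5,-8.0] 20:[17.4,-11.4]
46.8 5:[3.7,-3.7] 10:[7.0,-7.8] 15:[9.9,-12.1] 20:[12.5,-16.7]
26.799999999999997 5:[2.2,-4.8] 10:[3.9,-9.7] 15:[5.2,-14.8] 20:[6.0,-19.9]
6.799999999999997 5:[0.4,-5.2] 10:[0.3,-10.5] 15:[-0.2,-15.7] 20:[-1.2,-20.8]
-13.200000000000003 5:[-1.4,-5.0] 10:[-3.3,-9.9] 15:[-5.5,-14.7] 20:[-8.2,-19.2]
-33.2 5:[-3.1,-4.3] 10:[-6.5,-8.2] 15:[-10.2,-11.9] 20:[-14.3,-15.2]
-53.2 5:[-4.3,-2.9] 10:[-8.9,-5.5] 15:[-13.7,-7.7] 20:[-18.6,-9.4]
-73.2 5:[-5.1,-1.3] 10:[-10.2,-2.1] 15:[-15.5,-2.5] 20:[-20.7,-2.5]
-93.2 5:[-5.2,0.5] 10:[-10.4,1.5] 15:[-15.4,2.9] 20:[-20.3,4.8]
```

Call:
{"op": "servo_tool", "data": {"motion": [[[0.0047,-0.0023,0,0,0.015],[0.0092,-0.0049,0,0,0.015],[0.0135,-0.008,0,0,0.015],[0.0174,-0.0114,0,0,0.015],[0.0174,-0.0114,0,0,0.015]]]}}

```text
t: 15.93
ee_pos: [0.5683, 0.0857, 0.1231]
eef_rot: [0.671, 0.223, -0.224, -0.671]
force: [-1.2, 2.7, 8.5]
gripper_width: 0.243
```

```bash
python3 -c "
from h import *
knob()"
```

```text
t 15.93 th 46.64 r 59.3 z 0.1231 drag 2.8 rad 1.1 fz 8.5 grip 0.243
```

Call:
{"op": "servo_tool", "data": {"motion": [[[0.0037,-0.0037,0,0,0.015],[0.007,-0.0078,0,0,0.015],[0.0099,-0.0121,0,0,0.015],[0.0125,-0.0167,0,0,0.015],[0.0125,-0.0167,0,0,0.015]]]}}

```text
t: 16.35
ee_pos: [0.5809, 0.0689, 0.1231]
eef_rot: [0.671, 0.223, -0.223, -0.671]
force: [0.1, 2.0, 7.4]
gripper_width: 0.244
```

```bash
python3 -c "
from h import *
knob()"
```

```text
t 16.35 th 26.25 r 59.5 z 0.1231 drag 1.8 rad 0.9 fz 7.4 grip 0.244
```

Call:
{"op": "servo_tool", "data": {"motion": [[[0.0022,-0.0048,0,0,0.015],[0.0039,-0.0097,0,0,0.015],[0.0052,-0.0148,0,0,0.015],[0.006,-0.0199,0,0,0.015],[0.006,-0.0199,0,0,0.015]]]}}

```text
t: 16.77
ee_pos: [0.587, 0.0488, 0.1231]
eef_rot: [0.671, 0.223, -0.223, -0.671]
force: [0.7, 1.6, 6.7]
gripper_width: 0.246
```

Drag is about 1.6 N, so the slide isn't home yet.

Call:
{"op": "servo_tool", "data": {"motion": [[[0.0004,-0.0052,0,0,0.015],[0.0003,-0.0105,0,0,0.015],[-0.0002,-0.0157,0,0,0.015],[-0.0012,-0.0208,0,0,0.015],[-0.0012,-0.0208,0,0,0.015]]]}}

```text
t: 17.18
ee_pos: [0.5859, 0.0278, 0.1232]
eef_rot: [0.671, 0.224, -0.223, -0.671]
force: [2.5, 1.4, 5.8]
gripper_width: 0.239
```

Drag is about 1.9 N.

Call:
{"op": "servo_tool", "data": {"motion": [[[-0.0014,-0.005,0,0,0.015],[-0.0033,-0.0099,0,0,0.015],[-0.0055,-0.0147,0,0,0.015],[-0.0082,-0.0192,0,0,0.015],[-0.0082,-0.0192,0,0,0.015]]]}}

```text
t: 17.6
ee_pos: [0.5775, 0.0083, 0.1231]
eef_rot: [0.671, 0.223, -0.223, -0.671]
force: [2.3, 0.6, 6.3]
gripper_width: 0.245
```

Call:
{"op": "servo_tool", "data": {"motion": [[[-0.0031,-0.0043,0,0,0.015],[-0.0065,-0.0082,0,0,0.015],[-0.0102,-0.0119,0,0,0.015],[-0.0143,-0.0152,0,0,0.015],[-0.0143,-0.0152,0,0,0.015]]]}}

```text
t: 18.02
ee_pos: [0.5647, -0.0053, 0.1236]
eef_rot: [0.671, 0.225, -0.222, -0.671]
force: [6.1, 4.5, 2.7]
gripper_width: 0.244
```

```bash
python3 -c "
from h import *
knob()
for k in range(5,12): print(-113.2-20*(k-5)); arc(-113.2-20*(k-5),range(5,21,5))"
```

```text
t 18.02 th -52.19 r 60.6 z 0.1236 drag 7.6 rad 0.2 fz 2.7 grip 0.244
-113.2
5:[-4.7,2.3] 10:[-9.2,4.9] 15:[-13.5,8.0] 20:[-17.4,11.4]
-133.2
5:[-3.7,3.7] 10:[-7.0,7.8] 15:[-9.9,12.1] 20:[-12.5,16.7]
-153.2
5:[-2.2,4.8] 10:[-3.9,9.7] 15:[-5.2,14.8] 20:[-6.0,19.9]
-173.2
5:[-0.4,5.2] 10:[-0.3,10.5] 15:[0.2,15.7] 20:[1.2,20.8]
-193.2
5:[1.4,5.0] 10:[3.3,9.9] 15:[5.5,14.7] 20:[8.2,19.2]
-213.2
5:[3.1,4.3] 10:[6.5,8.2] 15:[10.2,11.9] 20:[14.3,15.2]
-233.2
5:[4.3,2.9] 10:[8.9,5.5] 15:[13.7,7.7] 20:[18.6,9.4]
```

Call:
{"op": "servo_tool", "data": {"motion": [[[-0.0013,-0.0009,0,0,0.015],[-0.0026,-0.0018,0,0,0.015],[-0.0026,-0.0018,0,0,0.015],[-0.0026,-0.0018,0,0,0.015]]]}}

```text
t: 18.35
ee_pos: [0.5632, -0.0063, 0.1237]
eef_rot: [-0.671, -0.226, 0.222, 0.671]
force: [8.2, 3.5, 2.4]
gripper_width: 0.241
```

```bash
python3 -c "
from h import *
knob()"
```

```text
t 18.35 th -53.97 r 60.5 z 0.1237 drag 8.7 rad 2.0 fz 2.4 grip 0.241
```

Call:
{"op": "servo_tool", "data": {"motion": [[[0.0025,0.0018,0,0,0.015],[0.005,0.0038,0,0,0.015],[0.0073,0.0059,0,0,0.015],[0.0096,0.008,0,0,0.015],[0.0118,0.0104,0,0,0.015],[0.0138,0.0128,0,0,0.015],[0.0138,0.0128,0,0,0.015],[0.0138,0.0128,0,0,0.015]]]}}

```text
t: 19.02
ee_pos: [0.5751, 0.0052, 0.1232]
eef_rot: [0.671, 0.224, -0.223, -0.671]
force: [4.0, 0.3, 6.7]
gripper_width: 0.247
```

```bash
python3 -c "
from h import *
knob()"
```

```text
t 19.02 th -38.18 r 60.5 z 0.1232 drag 2.7 rad 2.9 fz 6.7 grip 0.247
```

Call:
{"op": "servo_tool", "data": {"motion": [[[0.0016,0.0021,0,0,0.015],[0.0031,0.0042,0,0,0.015],[0.0031,0.0042,0,0,0.015],[0.0031,0.0042,0,0,0.03],[0.0031,0.0042,0,0,0.05],[0.0031,0.0042,0,0,0.06],[0.0031,0.0042,0,0,0.06],[0.0031,0.0042,0,0,0.06],[0.0031,0.0042,0.01,0,0.06],[0.0031,0.0042,0.03,0,0.06],[0.0031,0.0042,0.06,0,0.06],[0.0031,0.0042,0.09,0,0.06],[0.0031,0.0042,0.12,0,0.06],[0.0031,0.0042,0.12,0,0.06]]]}}

```text
t: 20.18
ee_pos: [0.5802, 0.0107, 0.2489]
eef_rot: [0.672, 0.226, -0.221, -0.67]
force: [0.9, 1.0, -1.3]
gripper_width: 0.702
```

Call:
{"op": "servo_tool", "data": {"motion": [[[0,-0.03,0,0,0.06],[0,-0.06,0,0,0.06],[0,-0.09,0,0,0.06],[0,-0.12,0,0,0.06],[0,-0.15,0,0,0.06],[0,-0.18,0,0,0.06],[0,-0.21,0,0,0.06],[0,-0.23,0,0,0.06],[0,-0.23,0,0,0.06]]]}}

```text
t: 20.93
ee_pos: [0.5768, -0.226, 0.2425]
eef_rot: [0.672, 0.221, -0.222, -0.671]
force: [0.1, -0.3, -0.5]
gripper_width: 0.699
```

```bash
python3 - <<'E'
from h import *
st(); t=snap('top','top9')['image']; s=snap('scene','sc9')['image']
cv2.imwrite('pics/v9.png',np.hstack([cv2.resize(t[170:300,180:330],(400,347),interpolation=cv2.INTER_CUBIC),cv2.resize(s[190:328,270:429],(400,347),interpolation=cv2.INTER_CUBIC)]))
P=[]
for i in(1,5,9):
  a=cv2.imread(f'pics/top{i}.png').astype(int)[195:230,262:305]
  w=np.clip(a[...,2]-a[...,0]-60,0,None)*1.; w[w<20]=0
  y,x=np.mgrid[:35,:43]; P.append(ray('top1',262+(w*x).sum()/w.sum(),195+(w*y).sum()/w.sum(),.07)[:2])
print(np.linalg.norm(np.array(P)-P[0],axis=1)*1e3)
E
```

```text
{'t': 20.933, 'ee_pos': [0.577, -0.226, 0.242], 'eef_rot': [0.672, 0.221, -0.222, -0.671], 'force': [0.082, -0.296, -0.46], 'ft_torque': [-0.001, -0.024, 0.006], 'gripper_width': 0.699, 'joint_positions': [0.648, 0.509, -0.542, 1.815, 0.328, 0.907, 0.594]}
[ 0.         11.4655582  14.25248329]
```

View pics/v9.png

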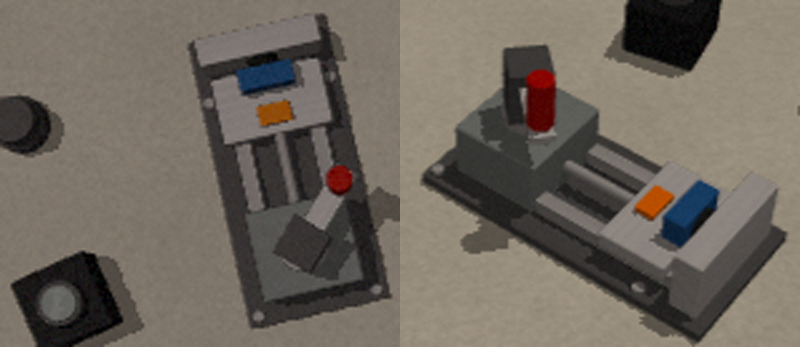

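The crank stands level and seated, and the slide has travelled about 14.3 mm. I'll take one last look from straight above the rubber stop to confirm contact.

Call:
{"op": "servo_tool", "data": {"motion": [[[0.02,0.03,0,0,0.06],[0.04,0.06,0,0,0.06],[0.06,0.09,0,0,0.06],[0.08,0.12,0,0,0.06],[0.1,0.15,0,0,0.06],[0.12,0.18,-0.01,0,0.06],[0.14,0.21,-0.02,0,0.06],[0.16,0.236,-0.03,0,0.06],[0.16,0.236,-0.03,0,0.06],[0.16,0.236,-0.03,0,0.06],[0.16,0.236,-0.03,0,0.06]]]}}

```text
t: 21.95
ee_pos: [0.7373, 0.0171, 0.2127]
eef_rot: [-0.671, -0.224, 0.224, 0.671]
force: [1.0, -0.8, -0.2]
gripper_width: 0.706
```

```bash
python3 - <<'E'
from h import *
a=snap('wrist','w9')['image']; p=proj('w9',[.69,.075,.045]); print(p)
x,y=int(max(0,min(p[0]-100,440))),int(max(0,min(p[1]-75,330)));print(x,y)
cv2.imwrite('pics/v10.png',cv2.convertScaleAbs(cv2.resize(a[y:y+150,x:x+200],None,fx=4,fy=4,interpolation=cv2.INTER_CUBIC),alpha=1.6))
E
```

```text
[317.39509469 133.50706203]
217 58
```

View pics/v10.png

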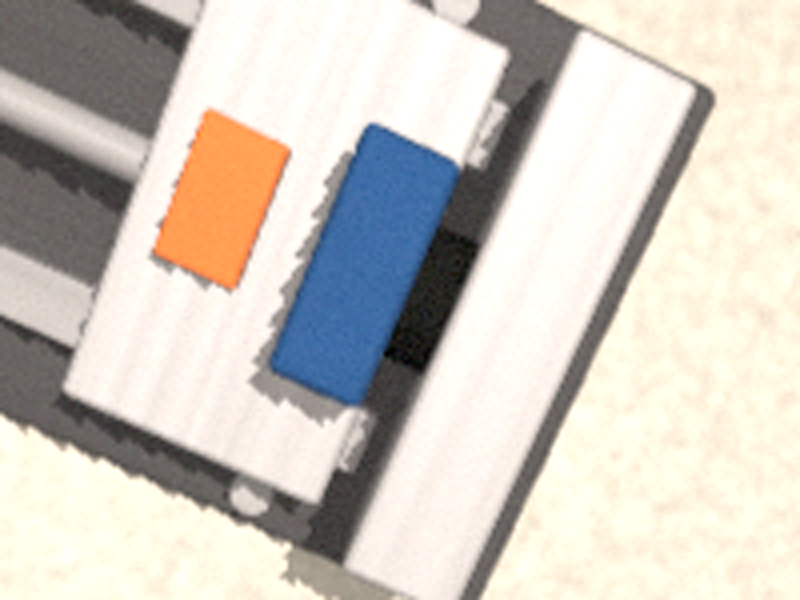

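From straight above the stop, the black rubber (around 430,300 in the crop) meets the carriage edge with no gap. This agrees with the felt hard stop, so I'm handing in.

```bash
python3 -c "
from h import *
st(); print(env.hand_in())"
```

```text
{'t': 22.0, 'ee_pos': [0.737, 0.016, 0.213], 'eef_rot': [0.671, 0.223, -0.224, -0.671], 'force': [0.404, -0.261, -0.104], 'ft_torque': [-0.014, -0.014, -0.006], 'gripper_width': 0.703, 'joint_positions': [0.199, 0.678, -0.507, 1.562, 0.371, 0.999, 0.227]}
the job is handed in; nothing more can be done
None
```

The crank is fully seated on the shaft and the slide is home. I handed in at 22 s with the gripper well clear of everything.

- **Seating:** I gripped the crank by its hub and lowered it onto the square. Its underside came to 70 mm above the table, and a 25 N push confirmed it was on the collar.
- **Winding:** I wound it clockwise by the red knob for about 2.5 turns. Drag went from about 2 N to 7.6 N at the hard stop, and I pressed on to 8.7 N, about 0.35 rad of wind-up. I then eased the spring back, opened the fingers and lifted off.
- **Last checks:** The crank still stands level on the shaft. The rubber stop meets the carriage with no visible gap. I never went near the camera, lens or cap; the camera and lens are in the last pictures, but I didn't look at the cap again.
- **What disagreed:** The top camera and the wrist camera differed by about 3 mm on positions, so I used the wrist camera's reading of the hub relative to the square. My rough estimate of the starting gap was about 15.3 mm, while the slide tracked as moving 14.3 mm. I put the difference down to measuring error, because the rise in force and the close-up both show it home.

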